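# Move the sash clamp's tail slide in by one hole

## Task

Someone hung the roll of tape over the lock knob of the sash clamp: lift it off and lay it flat in the wooden tray. Then pull the knob up, slide the tail one hole towards the clamp's fixed head, and let the pin drop fully home in that next hole. Finish while holding the knob, keeping it gripped with the pin down; do not disturb the bottle, mug, offcut and brush.

Things in the scene. Friction and masses are not known exactly. Their poses are not given: they have to be found in the camera images.
- clamp: Sash clamp screwed to the bench: a level bar 30 mm wide, top 42 mm above the bench, with a row of four holes 50 mm apart. Origin on the bench under the hole in which the lock pin starts; z up, y runs along the bar towards the fixed head (grey block 46 x 40 mm, 84 mm high, cork pad, screw and cross bar behind it; its pad face is 188 mm from the origin, the cross bar ends the clamp at 292 mm); the bar ends 90 mm on the other side. The two feet are 75 mm wide and 12 mm high.
- tail (a joint): Slide of the tail along the bar towards the fixed head, in m: about 0 at the start (pin in the first hole, about 1.5 mm of play either way); 0.05 when the pin is over the next hole; more holes at -0.05 and 0.10. About 3 N of friction; locked while the pin is down in a hole. The tail is a grey sleeve 48 mm wide, flat top 50 mm above the bench, from 33 mm behind to 33 mm in front of the knob; two side cheeks carry its upright jaw, 64 to 80 mm in front of the knob, 76 mm high.
- plunger (a joint): Lift of the lock plunger, in m: 0 pin fully home (the end of its travel), 0.016 pulled right up. A spring pushes it down with about 4 N at 0 and 7 N at the top. The pin (10 mm thick, round end) reaches 10 mm into a hole 13 mm long, so the tail is free above about 0.010. Let down between holes the pin rides on the bar's top and it drops into the hole by itself or with a light push when over it.
- knob (a point): Centre of the black round knob of the plunger, upright on the tail's flat top; it moves with tail and plunger. Knob 26 mm in diameter; it reaches from 16 mm below this point to 15 mm above it (65 to 96 mm above the bench with the pin down). Under it is a steel collar 20 mm thick standing 12 mm high on the tail's top.
- next_hole (a point): Centre of the mouth of the next hole towards the fixed head, on the bar's top face (42 mm above the bench), 50 mm from the start hole along the clamp's y.
- roll_center (a point): Centre of the roll of tape: a pale ring, outside 60 mm, hole 40 mm, 28 mm high, about 60 g, z its axis. At the start it lies flat on the tail's top (bottom 50 mm above the bench) round the knob, which sticks 18 mm out of it.
- tray: Square open wooden tray, fixed, 140 x 140 mm outside, walls 6 mm thick and 22 mm high, floor 6 mm thick; origin at the centre of its underside, axes along its sides, z up.
- glue: White bottle standing on the bench, 56 mm in diameter, 150 mm high; origin at the centre of its underside. Leave it alone.
- mug: White mug standing on the bench, 80 mm in diameter, 90 mm high; origin at the centre of its underside. Leave it alone.
- offcut: Dark wood offcut lying on the bench, 50 x 90 x 30 mm high; origin at the centre of its underside. Leave it alone.
- brush: Wooden brush lying on the bench at the far left, about 200 mm long. Leave it alone.
Things that resemble listed ones, but are neither listed nor needed, are in the scene too. What is shaped like the part that bears roll_center but blue or pink is not meant. There is more than one size of the tray; the job needs the smaller.

How it is judged (in metres and radians):
On the way, in this order (a step that is already met when the one before it is completed fails the run):
1. the roll of tape lies flat in the tray, let go, and the tail has not been moved (x of roll_center in the frame of tray between -0.045 and 0.045 m and y of roll_center in the frame of tray between -0.045 and 0.045 m and z of roll_center in the frame of tray below 0.027 m and angle between roll_center's own z axis and vertical below 0.15 rad and contact force between the fingers and roll below 0.1 N and value of joint tail between -0.005 and 0.005 m), for 0.2 s.
2. the knob is pulled up until the pin is out of its hole (value of joint plunger above 0.0085 m and contact force between the fingers and plunger above 3 N), for 0.1 s.
3. the tail has been slid to the next hole and the pin is home in it (value of joint tail between 0.047 and 0.053 m and value of joint plunger below 0.002 m), for 0.1 s.
At the end, for the whole second after the job is handed in: The roll lies flat in the tray (centre within 45 mm of its middle each way, not tilted more than 0.15 rad), untouched and at rest; the tail stands at the next hole (joint 0.047 to 0.053 m) and is still, the pin is home (plunger under 2 mm) and the fingers still hold the knob (contact over 3 N) (all of step 3 and x of roll_center in the frame of tray between -0.045 and 0.045 m and y of roll_center in the frame of tray between -0.045 and 0.045 m and z of roll_center in the frame of tray below 0.027 m and angle between roll_center's own z axis and vertical below 0.15 rad and contact force between the fingers and roll below 0.1 N and contact force between the fingers and plunger above 3 N and velocity of joint tail between -0.01 and 0.01 m/s and linear speed of roll below 0.02 m/s); the arm keeps its last pose, push and grip.
It fails at once if the bottle is moved more than 30 mm (distance of glue from where it was at the start of the episode above 0.03 m).
It fails at once if the mug is moved more than 30 mm (distance of mug from where it was at the start of the episode above 0.03 m).
It fails at once if the offcut is moved more than 30 mm (distance of offcut from where it was at the start of the episode above 0.03 m).
It fails at once if the brush is moved more than 30 mm (distance of brush from where it was at the start of the episode above 0.03 m).
It fails at once if the bottle or mug is tipped (angle between any of glue, mug's own z axis and vertical above 0.4 rad).
It also fails if it takes over 53 s, if anything falls off the work surface, if the arm or the gripper's body presses on something with over 40 N, if the wrist force passes 120 N, or if a joint passes its speed limit or range.

## Robot

A 6-joint arm with a two-finger parallel gripper is mounted at the origin on the work surface. World frame = base frame: x ahead of the robot, y to its left, z up, the work surface at z = 0. Lengths are in m, angles in degrees, forces in N, time in s.
With the tool pointing down it reaches from about 0.35 to 0.875 m from the base axis. Payload 4.2 kg.
Tool frame: the origin (TCP) lies at the centre of the arm's flange, where the gripper is bolted on; the fingertips stand 182 mm ahead of it and the grasp point (between the pads) lies 164 mm ahead of it (r.nose_length is the distance from the TCP to the fingertips, in m); z points along the fingers, y is the line along which they close (so a half turn about z gives the same grasp; the last joint's range is limited). The gripper opens to 87 mm and grips with 3 to 60 N. Pads are 19 mm wide; open, the fingers measure 117 mm over their backs; the gripper's body (75 mm by 190 mm) begins 51 mm behind the grasp point.
Start: joints at [14.817, 22.042, 0.453, 0, -68.411, -14.817], TCP at [0.625, 0, 0.405] pointing down, gripper open.
Joint ranges: [-179.83, 179.83], [-69.29, 118.12], [-61.27, 80.66], [-181.25, 117.63], [-171.15, -9.14], [-177.46, 177.46]. Speed limits (degrees/s): [159.86, 159.86, 180, 180, 180, 180].

## Interface

Orientations are given as a 3x3 rotation matrix whose columns are the frame's x, y, z axes.
In Python, from station import r, vision gives the robot as it stands. The module is installed in compiled form; this text tells all that it offers.
- The arm moves only by the shell command python3 -m creep 'ROWS'. ROWS is JSON, a list of rows, each a list of 7 numbers: the opening, from -1 (shut) to 1 (fully open), then the shift along the tool's x, y, z in mm, then the turn, a rotation vector about the tool's x, y, z in degrees. A call has 1 to 8 rows; each row is the pose to reach, as a shift and turn from the pose commanded when the call began, along the tool's axes at that moment; what a row does not reach only later rows make up. A row lasts 1/12 s, in which the tool goes at most 41.7 mm and 7.16 degrees, less where a joint would pass 70% of its speed; a pose out of reach is approached as far as the arm can. A call with a gripper value outside its range is refused whole. The fingers move at their own pace and stop on an object; the grip force is fixed at half the most. Time passes only in rows, so rows that repeat a pose let the fingers close. It gives the time, the measured TCP pose, the force, the opening and the grip force at its end, in the units of the state.
- r.sense(): the state, without advancing time (a new reading comes with each control period).
- vision.capture(name): name is "scene" or "side" or "wrist"; returns (picture, depth): 400x640x3 uint8, red, green, blue; 400x640 float32, m along the optical axis (not along the pixel's ray), 0 where there is no reading.
- vision.camera_model(name): a dict with "vertical_fov" (degrees; the focal length in pixels is half the picture's height over the tangent of half this angle, whatever the lens; pixels are square), "cx", "cy" (the principal point, pixels), "distortion" ([k1, k2, p1, p2, k3] as OpenCV has them; the pictures are not rectified), "extrinsics" (4x4, takes a point from camera to world coordinates); the wrist camera has in their place "mount" (4x4, takes a point from camera to tool coordinates, whose origin is the TCP and whose axes are the flange's). Camera axes: x right, y down, z forward; pixel columns grow to the right and rows downward; lengths in m; the calibration is good to about 2 mm. A picture is of the moment at which its call begins: read the wrist's pose just before it. camera_model takes no time and is no camera call.
- r.finish_job(): hands the job in; it is judged then, once.
Trained networks look in the newest picture that a camera, given by its name, has taken for a name from the list of things; names that differ only in an ending like _2 or _b are one class to them, and where a whole thing is asked for, a point or a joint stands for the part that bears it (a point fixed in the world has none). Each returns a list of dicts, best first, with "conf" (0 to 1); they miss things now and then, are a little off and sometimes report something else, mostly with a low value. They report only what shows in the picture. A call takes as long as a camera call. They do not tell look-alikes from the thing itself.
- vision.find_in(camera, thing): "uv" ([column, row] in pixels, amid what is visible of it).
- vision.cut_out(camera, thing): "region" (400x640 bool, what is visible of it) and "uv" ([column, row] in pixels, amid what is visible of it).
The state is a dict: "time_s": time; "joints": joint angles; "joint_velocities": joint speeds; "effort": joint torques, N m; "tcp_pos": TCP position; "ee_rot": TCP orientation; "wrist_force": force on the tool from outside, world axes, zero at the start; "moment": the same for the moment, N m; "gripper_width": opening from 0.0 (shut) to 1.0 (fully open); "gripper_force": force on a finger pad.
Only numpy, scipy, OpenCV 4.12 (cv2) and the standard library are available. Lean on these libraries where they do the work, as an engineer would, in place of code of your own. Each camera call takes 0.05 s, during which the arm holds its last target. There are 200 camera calls.

## Working session

There is one attempt and no reset: what is moved stays moved. The work goes in short steps, Python scripts to look and compute and a shell command to move; the robot and the scene stay as the last step left them, time stands still between calls to the robot, and variables do not carry over. Pictures are saved under pics/ and viewed, at most 10 in all, crops included, and the job is handed in when it is done.

```bash
mkdir -p pics; cat > h.py <<'E'
import numpy as np, cv2
from station import r, vision
def cam(name):
    m=vision.camera_model(name); f=200/np.tan(np.radians(m["vertical_fov"]/2))
    K=np.array([[f,0,m["cx"]],[0,f,m["cy"]],[0,0,1]]); D=np.array(m["distortion"],float)
    if "extrinsics" in m: T=np.array(m["extrinsics"])
    else:
        s=r.sense(); B=np.eye(4); B[:3,:3]=s["ee_rot"]; B[:3,3]=s["tcp_pos"]; T=B@np.array(m["mount"])
    return K,D,T
def cloud(c,depth):
    K,D,T=c; v,u=np.mgrid[0:400,0:640]
    n=cv2.undistortPoints(np.stack([u,v],-1).reshape(-1,1,2).astype(float),K,D).reshape(400,640,2)
    P=np.concatenate([n,np.ones((400,640,1))],-1)*depth[...,None]
    W=P@T[:3,:3].T+T[:3,3]; W[depth==0]=np.nan
    return W
def snap(name,fn=None):
    c=cam(name); p,d=vision.capture(name)
    if fn: cv2.imwrite("pics/"+fn,p[...,::-1])
    return p,d,cloud(c,d),c
E
python3 - <<'E'
from h import *
import numpy as np
np.set_printoptions(precision=4,suppress=True)
p,d,W,c=snap("scene","scene1.png"); np.savez("scene.npz",p=p,W=W)
for t in ["roll_center","knob","tray","clamp","glue","mug","offcut","brush","tail"]:
    for o in vision.find_in("scene",t)[:4]:
        u,v=map(int,o["uv"]); print(t,o["conf"],u,v,W[v,u])
print(c[2])
p,d,W,c=snap("side","side1.png");np.savez("side.npz",p=p,W=W);print(c[2])
s=r.sense();print(s["time_s"],s["ee_rot"])
a=cv2.imread("pics/scene1.png");b=cv2.imread("pics/side1.png")
cv2.imwrite("pics/both.png",cv2.resize(np.vstack([a,b]),(480,600)))
E
```

```text
roll_center 0.54 306 193 [ 0.6298 -0.0493  0.0796]
roll_center 0.47 343 181 [ 0.4653 -0.0035 -0.0005]
roll_center 0.39 304 174 [ 0.5306 -0.1231  0.0278]
knob 0.66 311 187 [ 0.6105 -0.0428  0.0937]
tray 0.7 251 162 [ 0.569  -0.3285  0.0061]
tray 0.67 195 140 [ 0.5938 -0.582   0.0084]
clamp 0.68 345 214 [0.6087 0.0825 0.0385]
glue 0.89 276 224 [ 0.7841 -0.0528  0.0992]
mug 0.73 239 195 [ 0.7495 -0.2221  0.0824]
offcut 0.79 441 285 [0.6733 0.4319 0.0312]
brush 0.76 488 256 [0.4995 0.5239 0.0158]
tail 0.76 317 197 [ 0.6092 -0.0213  0.0552]
[[-0.5268  0.6749 -0.5168  1.2329]
 [ 0.85    0.4213 -0.3162  0.3647]
 [ 0.0044 -0.6058 -0.7956  1.0222]
 [ 0.      0.      0.      1.    ]]
[[-0.8994 -0.3531  0.2578  0.2785]
 [-0.4369  0.7033 -0.5608  0.7398]
 [ 0.0167 -0.617  -0.7868  1.1462]
 [ 0.      0.      0.      1.    ]]
0.55 [[-0. -1. -0.]
 [-1.  0.  0.]
 [-0.  0. -1.]]
```

View pics/scene1.png

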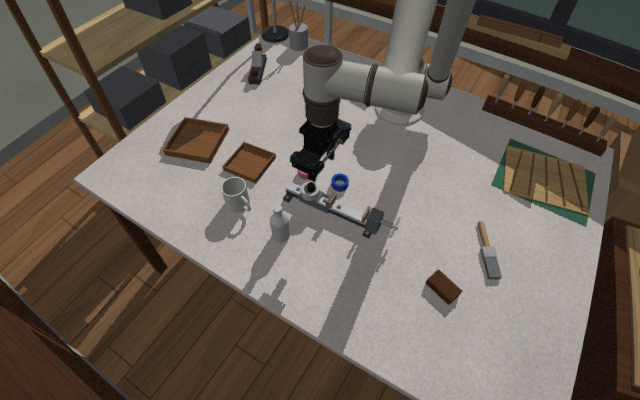

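The pale roll round the knob is at (309,190). Look-alikes are a blue ring at (340,183) and a pink ring at (304,174). The small tray is at (250,162) and the larger one at (196,140). I choose the pale ring and the small tray, and check them from the wrist camera and in a crop.

```bash
python3 - <<'E'
from h import *
np.set_printoptions(precision=4,suppress=True)
p,d,W,c=snap("wrist","w1.png"); np.savez("wrist.npz",p=p,W=W)
for t in ["roll_center","knob","tray","tail"]:
    for o in vision.cut_out("wrist",t)[:4]:
        g=o["region"]; print(t,round(o["conf"],2),o["uv"],g.sum(),np.nanmedian(W[g],0),np.median(p[g],0))
s=np.load("scene.npz");vision.capture("scene")
for t in ["tray","tail","clamp","knob","roll_center"]:
    for o in vision.cut_out("scene",t)[:3]:
        g=o["region"]; P=s["W"][g]; P=P[np.isfinite(P).all(1)]
        b=cv2.minAreaRect((P[:,:2]*1000).astype(np.float32))
        print(t,round(o["conf"],2),np.round(o["uv"]),len(P),np.median(P,0),P[:,2].max(),b)
a=cv2.imread("pics/scene1.png")[130:250,220:400]
cv2.imwrite("pics/crop1.png",cv2.resize(np.vstack([a]),(720,480),interpolation=2))
E
```

```text
roll_center 0.82 [360.5, 131.9] 2225 [ 0.6043 -0.0524  0.077 ] [188. 189. 183.]
roll_center 0.75 [460.4, 172.6] 2297 [ 0.4864 -0.0082  0.0264] [ 14.  60. 162.]
roll_center 0.58 [459.3, 33.7] 3056 [ 0.5014 -0.1368  0.0263] [204.5 102.  137. ]
knob 0.81 [340.9, 133.7] 780 [ 0.6032 -0.0506  0.095 ] [16. 17. 19.]
knob 0.23 [344.1, 165.5] 3854 [ 0.6025 -0.0192  0.0574] [56. 62. 65.]
tail 0.96 [342.8, 166.5] 3928 [ 0.603  -0.0185  0.056 ] [56. 62. 65.]
tail 0.68 [337.9, 133.9] 785 [ 0.6027 -0.0506  0.095 ] [17. 17. 19.]
tray 0.67 [251. 162.] 1324 [ 0.5744 -0.3338  0.0067] 0.02804091581153889 ((565.1737060546875, -333.32989501953125), (163.3139190673828, 144.3506622314453), 5.192899703979492)
tail 0.83 [321. 200.] 495 [ 0.6148 -0.0148  0.0481] 0.09871941962618636 ((585.0860595703125, -28.72858428955078), (92.84780883789062, 122.1874008178711), 8.429600715637207)
clamp 0.63 [312. 188.] 72 [ 0.6086 -0.0437  0.092 ] 0.09871941962618636 ((603.9395141601562, -45.815948486328125), (22.860595703125, 23.16609764099121), 82.29316711425781)
clamp 0.37 [279. 222.] 488 [ 0.776  -0.0469  0.0915] 0.153514271308563 ((770.3497924804688, -50.69029998779297), (38.668941497802734, 51.94240951538086), 54.16911315917969)
knob 0.38 [312. 188.] 68 [ 0.609  -0.0425  0.0908] 0.09871941962618636 ((604.7191162109375, -44.43085861206055), (19.89735984802246, 21.844751358032227), 84.6557388305664)
roll_center 0.72 [308. 193.] 190 [ 0.6181 -0.0406  0.0743] 0.09329980326788212 ((602.9172973632812, -70.74835968017578), (104.02098083496094, 57.50335693359375), 77.02342224121094)
roll_center 0.64 [342. 187.] 246 [ 0.4887 -0.0024  0.0214] 0.03142010142490659 ((487.61907958984375, -3.184612274169922), (59.15583038330078, 59.35089874267578), 12.147150039672852)
roll_center 0.43 [280. 224.] 562 [ 0.7744 -0.0477  0.0924] 0.153514271308563 ((729.202392578125, -81.38203430175781), (140.61158752441406, 54.26736831665039), 35.50157165527344)
```

View pics/w1.png

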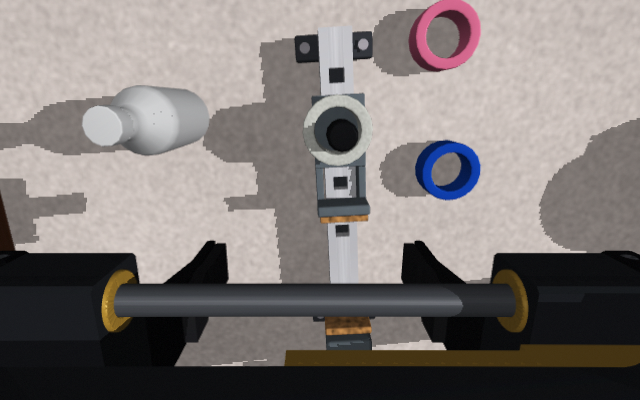

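View pics/crop1.png

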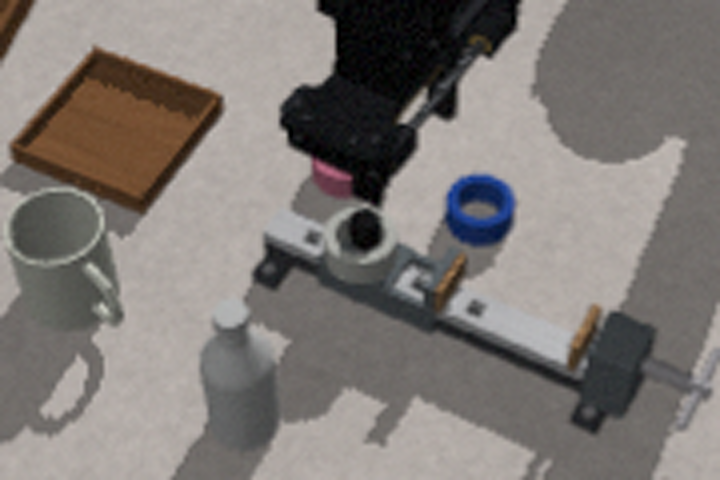

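The wrist view confirms the pale ring round the black knob at (338,131). The jaw and head lie towards +y (image down), with the blue ring at (448,170) and the pink one at (445,35). Next I refine the roll centre, bar direction and tray.

```bash
python3 - <<'E'
from h import *
np.set_printoptions(precision=4,suppress=True)
w=np.load("wrist.npz");W=w["W"];p=w["p"].astype(int)
vv,uu=np.mgrid[0:400,0:640]
m=(W[...,2]>.073)&(W[...,2]<.084)&(p.min(-1)>120)&(np.hypot(W[...,0]-.604,W[...,1]+.05)<.05)
print("ring",m.sum(),cv2.minEnclosingCircle((W[m][:,:2]*1000).astype(np.float32)),np.median(W[m][:,2]))
m=(W[...,2]>.09)&(W[...,2]<.102)&(p.max(-1)<60)&(np.hypot(W[...,0]-.604,W[...,1]+.05)<.03)
print("knob",m.sum(),cv2.minEnclosingCircle((W[m][:,:2]*1000).astype(np.float32)),np.median(W[m][:,2]))
m=(abs(W[...,2]-.042)<.006)&(p.min(-1)>120)&(abs(W[...,0]-.604)<.04)&(vv<300)&(uu>300)&(uu<370)
B=W[m]; ys=np.arange(-.14,.12,.02); c=[]
for y in ys:
    q=B[abs(B[:,1]-y)<.01][:,0]
    if len(q)>20: c.append((y,(np.percentile(q,2)+np.percentile(q,98))/2,np.ptp(q)))
print(np.array(c)); 
s=np.load("scene.npz");W=s["W"];m=(abs(W[...,0]-.567)<.1)&(abs(W[...,1]+.335)<.1)
P=W[m];f=P[(P[:,2]>.014)&(P[:,2]<.032)]; print("rim",len(f),cv2.minAreaRect((f[:,:2]*1000).astype(np.float32)))
f=P[(P[:,2]>.004)&(P[:,2]<.012)]
print("low",len(f),cv2.minAreaRect((f[:,:2]*1000).astype(np.float32)))
S=np.load("side.npz");W=S["W"];m=(abs(W[...,0]-.567)<.1)&(abs(W[...,1]+.335)<.1);P=W[m];f=P[(P[:,2]>.014)&(P[:,2]<.032)];print("side",len(f),len(f) and cv2.minAreaRect((f[:,:2]*1000).astype(np.float32)))
E
```

```text
ring 1780 ((605.1670532226562, -52.37582015991211), 29.785959243774414) 0.07707969259468986
knob 765 ((602.2581176757812, -49.56599807739258), 12.706792831420898) 0.09498130143154221
[[-0.14    0.6071  0.0299]
 [-0.12    0.606   0.0306]
 [-0.1     0.6051  0.0302]
 [-0.08    0.604   0.0387]
 [-0.02    0.5953  0.0383]
 [ 0.      0.5952  0.0387]
 [ 0.02    0.6011  0.025 ]
 [ 0.04    0.5966  0.0288]
 [ 0.06    0.5962  0.0303]
 [ 0.08    0.5949  0.0296]
 [ 0.1     0.5939  0.0301]]
rim 311 ((574.526123046875, -332.45819091796875), (144.25538635253906, 144.5980224609375), 5.321483612060547)
low 772 ((570.6546020507812, -333.2824401855469), (188.58493041992188, 190.267333984375), 0.0012402135180309415)
side 159 ((570.9730834960938, -330.271484375), (137.75863647460938, 145.20068359375), 5.61586332321167)
```

```bash
python3 -m creep '[[1,26,10,30,0,0,0],[1,52,20,60,0,0,0],[1,52,20,95,0,0,0],[1,52,20,130,0,0,0],[1,52,20,150,0,0,0],[1,52,20,168,0,0,0],[1,52,20,168,0,0,0],[1,52,20,168,0,0,0]]'
```

```text
time_s: 1.77
tcp_pos: [0.6051, -0.052, 0.2362]
ee_rot: [[0.0, -1.0, -0.002], [-1.0, -0.0, -0.001], [0.001, 0.002, -1.0]]
wrist_force: [0.8, 0.5, 0.3]
gripper_width: 0.994
gripper_force: 0.0
```

```bash
python3 -m creep '[[-1,0,0,0,0,0,0],[-1,0,0,0,0,0,0],[-1,0,0,0,0,0,0],[-1,0,0,0,0,0,0],[-1,0,0,0,0,0,0],[-1,0,0,0,0,0,0]]'
```

```text
time_s: 2.27
tcp_pos: [0.6051, -0.0519, 0.2375]
ee_rot: [[0.0, -1.0, 0.001], [-1.0, -0.0, 0.0], [-0.0, -0.001, -1.0]]
wrist_force: [-0.7, -0.0, 2.8]
gripper_width: 0.674
gripper_force: 30.0
```

```bash
python3 -m creep '[[-1,0,0,-30,0,0,0],[-1,0,0,-65,0,0,0],[-1,0,0,-90,0,0,0],[-1,0,0,-90,0,0,0],[-1,0,0,-90,0,0,0]]'
python3 - <<'E'
from h import *
snap("wrist","w2.png")
E
```

```text
time_s: 2.68
tcp_pos: [0.6051, -0.0519, 0.3286]
ee_rot: [[-0.0, -1.0, 0.004], [-1.0, 0.0, 0.001], [-0.001, -0.004, -1.0]]
wrist_force: [0.1, -0.4, -1.4]
gripper_width: 0.676
gripper_force: 30.0
```

View pics/w2.png

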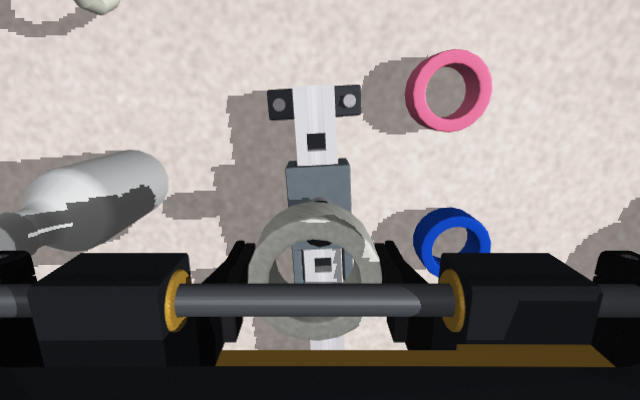

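The roll is held level between the fingers at (315,270), clear of the knob. I carry it to the tray.

```bash
python3 -m creep '[[-1,25,0,0,0,0,0],[-1,62,5,0,0,0,0],[-1,102,10,0,0,0,0],[-1,142,16,0,0,0,0],[-1,182,22,0,0,0,0],[-1,220,28,0,0,0,0],[-1,255,32,0,0,0,0],[-1,280,32,0,0,0,0]]'; python3 -m creep '[[-1,0,0,25,0,0,0],[-1,0,0,60,0,0,0],[-1,0,0,90,0,0,0],[-1,0,0,110,0,0,0],[-1,0,0,120,0,0,0],[-1,0,0,120,0,0,0]]'
```

```text
time_s: 3.4
tcp_pos: [0.5714, -0.3347, 0.3243]
ee_rot: [[-0.003, -1.0, -0.005], [-1.0, 0.003, 0.002], [-0.002, 0.005, -1.0]]
wrist_force: [0.4, -0.7, -1.2]
gripper_width: 0.669
gripper_force: 30.0
time_s: 3.9
tcp_pos: [0.5716, -0.3315, 0.2022]
ee_rot: [[-0.001, -1.0, -0.008], [-1.0, 0.001, 0.003], [-0.003, 0.008, -1.0]]
wrist_force: [0.5, -0.3, -0.7]
gripper_width: 0.674
gripper_force: 30.0
```

```bash
python3 -m creep '[[-1,0,0,6,0,0,0],[-1,0,0,9,0,0,0],[-1,0,0,9,0,0,0]]'; python3 -m creep '[[0.65,0,0,0,0,0,0],[0.65,0,0,0,0,0,0],[0.65,0,0,0,0,0,0],[0.65,0,0,0,0,0,0]]'; python3 -m creep '[[0.65,0,0,-10,0,0,0],[0.65,0,0,-40,0,0,0],[0.65,0,0,-75,0,0,0],[0.65,0,0,-110,0,0,0],[0.65,0,0,-125,0,0,0],[0.65,0,0,-125,0,0,0],[0.65,0,0,-125,0,0,0]]'
python3 - <<'E'
from h import *
np.set_printoptions(precision=4,suppress=True)
p,d,W,c=snap("wrist","w3.png")
for o in vision.cut_out("wrist","roll_center")[:2]:
    g=o["region"];P=W[g];P=P[P[:,2]>.026];print(o["uv"],g.sum(),cv2.minEnclosingCircle((P[:,:2]*1000).astype(np.float32)),np.percentile(P[:,2],[5,50,95]))
P=W[(W[...,2]>.015)&(W[...,2]<.028)&(p[...,0]>p[...,2]+25)];print(len(P),cv2.minAreaRect((P[:,:2]*1000).astype(np.float32)))
E
```

```text
time_s: 4.15
tcp_pos: [0.5732, -0.3319, 0.1983]
ee_rot: [[0.0, -1.0, 0.001], [-1.0, -0.0, -0.0], [0.0, -0.001, -1.0]]
wrist_force: [-0.5, 0.3, 0.1]
gripper_width: 0.67
gripper_force: 30.0
time_s: 4.48
tcp_pos: [0.5732, -0.332, 0.1986]
ee_rot: [[0.0, -1.0, 0.001], [-1.0, -0.0, -0.001], [0.001, -0.001, -1.0]]
wrist_force: [0.3, -0.0, 1.5]
gripper_width: 0.814
gripper_force: 0.0
time_s: 5.07
tcp_pos: [0.5729, -0.3319, 0.3249]
ee_rot: [[-0.0, -1.0, 0.003], [-1.0, 0.0, -0.001], [0.001, -0.003, -1.0]]
wrist_force: [-0.4, 0.2, -0.2]
gripper_width: 0.823
gripper_force: 0.0
[316.9, 216.2] 3034 ((573.3236083984375, -332.76824951171875), 29.83721160888672) [0.0296 0.033  0.0343]
5823 ((576.1027221679688, -374.003662109375), (140.26260375976562, 220.15928649902344), 5.2215046882629395)
```

View pics/w3.png

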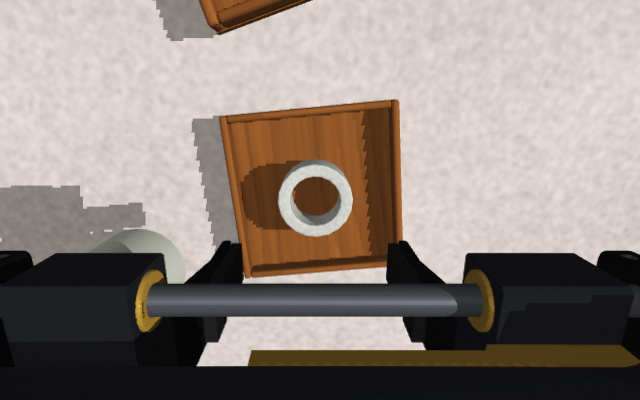

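The roll lies flat mid-tray at (316,198). Now back to the knob.

```bash
python3 -m creep '[[0.65,-25,-2,0,0,0,0],[0.65,-62,-6,0,0,0,0],[0.65,-102,-12,0,0,0,0],[0.65,-142,-18,0,0,0,0],[0.65,-182,-22,0,0,0,0],[0.65,-220,-25,0,0,0,0],[0.65,-257,-29,0,0,0,0],[0.65,-282,-29,0,0,0,0]]';python3 -m creep '[[0.65,0,0,25,0,0,0],[0.65,0,0,30,0,0,0],[0.65,0,0,30,0,0,0]]'
python3 - <<'E'
from h import *
np.set_printoptions(precision=4,suppress=True)
s=r.sense();print(s["tcp_pos"])
p,d,W,c=snap("wrist","w4.png")
for o in vision.cut_out("wrist","knob")[:2]:
    g=o["region"];P=W[g];P=P[P[:,2]>.09];print(o["conf"],o["uv"],g.sum(),len(P) and cv2.minEnclosingCircle((P[:,:2]*1000).astype(np.float32)),P[:,2].max() if len(P) else 0)
p,d,W,c=snap("scene","s4.png")
cv2.imwrite("pics/s4c.png",cv2.resize(cv2.imread("pics/s4.png")[130:250,220:400],(720,480),interpolation=2))
E
```

```text
time_s: 5.83
tcp_pos: [0.602, -0.047, 0.321]
ee_rot: [[0.002, -1.0, -0.003], [-1.0, -0.002, -0.0], [0.0, 0.003, -1.0]]
wrist_force: [0.7, -0.1, 0.3]
gripper_width: 0.824
gripper_force: 0.0
time_s: 6.08
tcp_pos: [0.6009, -0.0499, 0.2893]
ee_rot: [[0.0, -1.0, -0.008], [-1.0, -0.0, -0.001], [0.001, 0.008, -1.0]]
wrist_force: [0.0, -1.0, -0.5]
gripper_width: 0.825
gripper_force: 0.0
[ 0.6009 -0.0499  0.2893]
0.59 [311.0, 244.1] 2144 ((602.1220703125, -50.32433319091797), 12.672005653381348) 0.0973111740071965
```

View pics/w4.png

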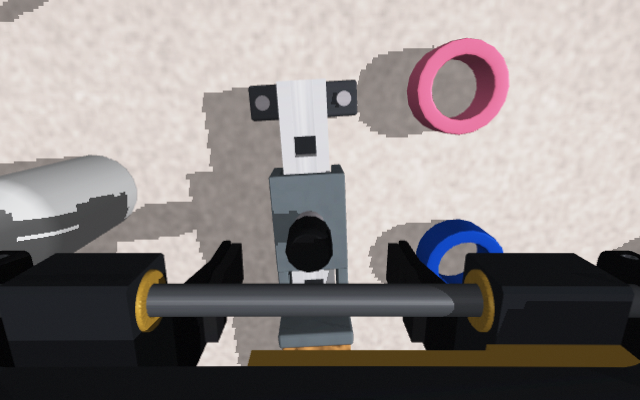

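The tail is still in place, with the bare knob between the fingers at (309,243). I descend and grip.

```bash
python3 -m creep '[[0.65,0,-1,20,0,0,0],[0.65,0,-1,40,0,0,0],[0.65,0,-1,48,0,0,0],[0.65,0,-1,48,0,0,0],[0.65,0,-1,48,0,0,0]]';python3 -m creep '[[-1,0,0,0,0,0,0],[-1,0,0,0,0,0,0],[-1,0,0,0,0,0,0],[-1,0,0,0,0,0,0],[-1,0,0,0,0,0,0],[-1,0,0,0,0,0,0],[-1,0,0,0,0,0,0],[-1,0,0,0,0,0,0]]'
```

```text
time_s: 6.65
tcp_pos: [0.6033, -0.0505, 0.2453]
ee_rot: [[-0.0, -1.0, 0.0], [-1.0, 0.0, -0.0], [0.0, -0.0, -1.0]]
wrist_force: [-0.3, 0.3, -0.4]
gripper_width: 0.824
gripper_force: 0.0
time_s: 7.32
tcp_pos: [0.6029, -0.0499, 0.2448]
ee_rot: [[0.0, -1.0, -0.0], [-1.0, -0.0, -0.0], [0.0, 0.0, -1.0]]
wrist_force: [-2.0, 0.5, 0.3]
gripper_width: 0.305
gripper_force: 1.8
```

```bash
python3 -m creep '[[-1,0,0,0,0,0,0],[-1,0,0,0,0,0,0],[-1,0,0,0,0,0,0],[-1,0,0,0,0,0,0]]'; python3 -m creep '[[-1,0,0,-4,0,0,0],[-1,0,0,-8,0,0,0],[-1,0,0,-12,0,0,0],[-1,0,0,-14,0,0,0],[-1,0,0,-14,0,0,0],[-1,0,0,-14,0,0,0],[-1,0,0,-14,0,0,0]]'
```

```text
time_s: 7.65
tcp_pos: [0.6027, -0.05, 0.2447]
ee_rot: [[-0.0, -1.0, -0.001], [-1.0, 0.0, -0.0], [0.0, 0.001, -1.0]]
wrist_force: [-2.4, 0.7, 2.5]
gripper_width: 0.285
gripper_force: 30.0
time_s: 8.23
tcp_pos: [0.6027, -0.05, 0.2582]
ee_rot: [[-0.0, -1.0, -0.001], [-1.0, 0.0, 0.0], [-0.0, 0.001, -1.0]]
wrist_force: [-0.9, 0.1, -7.7]
gripper_width: 0.288
gripper_force: 30.0
```

The plunger is up with about 7 N of spring force. I slide the tail along the bar.

```bash
python3 -m creep '[[-1,-6,0.3,0,0,0,0],[-1,-14,0.8,0,0,0,0],[-1,-23,1.3,0,0,0,0],[-1,-32,1.8,0,0,0,0],[-1,-41,2.3,0,0,0,0],[-1,-47,2.6,0,0,0,0],[-1,-50,2.8,0,0,0,0],[-1,-50,2.8,0,0,0,0]]'; python3 -m creep '[[-1,0,0,0,0,0,0],[-1,0,0,0,0,0,0]]'
```

```text
time_s: 8.9
tcp_pos: [0.5998, 0.0014, 0.2585]
ee_rot: [[0.001, -1.0, -0.001], [-1.0, -0.001, 0.001], [-0.001, 0.001, -1.0]]
wrist_force: [-2.3, 2.1, -7.3]
gripper_width: 0.285
gripper_force: 30.0
time_s: 9.07
tcp_pos: [0.5998, 0.0008, 0.2584]
ee_rot: [[-0.0, -1.0, -0.001], [-1.0, 0.0, 0.001], [-0.001, 0.001, -1.0]]
wrist_force: [-4.3, 3.8, -6.7]
gripper_width: 0.288
gripper_force: 30.0
```

```bash
python3 -m creep '[[-1,0.5,0,4,0,0,0],[-1,0.5,0,8,0,0,0],[-1,0.5,0,12,0,0,0],[-1,0.5,0,14,0,0,0],[-1,0.5,0,15,0,0,0],[-1,0.5,0,15,0,0,0],[-1,0.5,0,15,0,0,0]]'
```

```text
time_s: 9.65
tcp_pos: [0.6, -0.0006, 0.2448]
ee_rot: [[0.0, -1.0, -0.001], [-1.0, -0.0, -0.0], [0.0, 0.001, -1.0]]
wrist_force: [-6.0, 1.7, 0.6]
gripper_width: 0.292
gripper_force: 30.0
```

Back at the home height; a light push down and a picture to verify.

```bash
python3 -m creep '[[-1,0,0,1,0,0,0],[-1,0,0,2,0,0,0],[-1,0,0,2,0,0,0],[-1,0,0,2,0,0,0]]'
python3 - <<'E'
from h import *
np.set_printoptions(precision=4,suppress=True)
p,d,W,c=snap("wrist","w5.png")
for n in ("side","scene"):
    p,d,W,c=snap(n,n+"5.png")
    T=np.linalg.inv(c[2]); uv,_=cv2.projectPoints(np.array([[.6,0,.08]]),cv2.Rodrigues(T[:3,:3])[0],T[:3,3],c[0],c[1]);u,v=uv.ravel().astype(int);print(n,u,v)
    cv2.imwrite(f"pics/{n}5c.png",cv2.resize(cv2.imread(f"pics/{n}5.png")[v-60:v+60,u-80:u+80],(640,480),interpolation=2))
E
```

```text
time_s: 9.98
tcp_pos: [0.5999, -0.0007, 0.2446]
ee_rot: [[0.001, -1.0, -0.0], [-1.0, -0.001, -0.001], [0.001, 0.0, -1.0]]
wrist_force: [-9.0, 2.1, 7.4]
gripper_width: 0.285
gripper_force: 30.0
side 328 201
scene 324 193
```

View pics/scene5c.png

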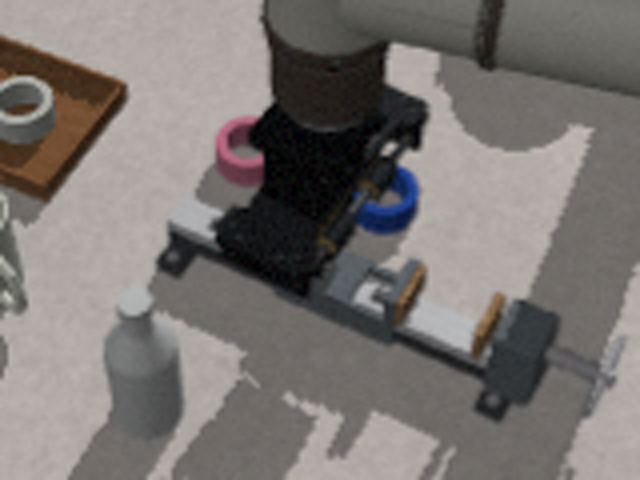

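View pics/w5.png

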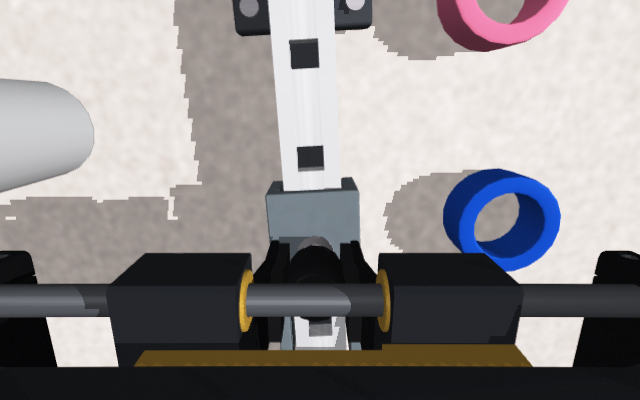

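The tail has moved one hole: two free holes show behind it, at (304,54) and (310,158) in the wrist view. The knob meets a firm stop at its original home height, and the roll is still in the tray.

```bash
python3 -c "
from station import r
print(r.finish_job())"
```

```text
the job is handed in; nothing more can be done
None
```

I handed the job in at about 10 s of the 53 s allowed: the roll lies flat in the small tray, and the tail is one hole nearer the fixed head. The pin is home (knob back at its original height against a firm stop), and the gripper still holds the knob; the hand-in returned no verdict.

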